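Close the red-banded nesting acorn

ROBOT

A 6-joint arm with a two-finger parallel gripper is mounted at the origin on the work surface. World frame = base frame: x ahead of the robot, y to its left, z up, the work surface at z = 0. Lengths are in m, angles in rad, forces in N, time in s.
With the tool pointing down it reaches from about 0.3 to 0.775 m from the base axis. Payload 14.6 kg.
Tool frame: the origin (TCP) lies between the finger pads; the fingertips stand 19 mm ahead of it and the grasp point (between the pads) is the TCP; z points along the fingers, y is the direction in which the jaws open and shut (so a half turn about z gives the same grasp; the last joint's range is limited). The gripper opens to 94 mm and grips with 3 to 60 N. Pads are 16 mm wide; open, the fingers measure 119 mm over their backs; the gripper's body (75 mm by 177 mm) begins 78 mm behind the grasp point.
Start: joints at [1.039, 0.3, 1.521, -0, 1.321, -0.067], TCP at [0.247, 0.492, 0.224] pointing down, gripper open.
Joint ranges: [-3.03, 3.03], [-0.79, 2.21], [0.23, 2.52], [-1.04, 4.18], [0, 3.07], [-2.55, 2.55]. Speed limits (rad/s): [2.22, 2.22, 2.57, 3.14, 3.14, 3.14].

INTERFACE

Orientations are given as [roll, pitch, yaw] about the fixed x, y, z axes, in that order (R = Rz(yaw) Ry(pitch) Rx(roll)).
In Python, from station import telemetry, vision, ctrl gives the robot as it stands. The module is installed in compiled form; this text tells all that it offers.
- The arm moves only by the shell command python3 -m creep 'ROWS' [FORCE]. ROWS is JSON, a list of rows, each a list of 3 entries, a list of its own where there are three numbers: the shift along the tool's x, y, z in units of 50 mm (1.0 is 50 mm), then the turn about the tool's z in units of 8 degrees (1.0 is 8 degrees), then the opening, from 0 (shut) to 1 (fully open). In form: [[[tx, ty, tz], twist, gripper], ...]. A call has 1 to 12 rows; each row is the pose to reach, as a shift and turn from the pose commanded when the call began, along the tool's axes at that moment; what a row does not reach only later rows make up. A row lasts 1/10 s, in which the tool goes at most 50 mm and 8.59 degrees, less where a joint would pass 70% of its speed; a pose out of reach is approached as far as the arm can. A call with a gripper value outside its range is refused whole. The fingers move at their own pace and stop on an object; FORCE is the grip in N (left out, the last holds). Time passes only in rows, so rows that repeat a pose let the fingers close. It gives the time, the measured TCP pose, the force and the opening at its end, in the units of the state.
- telemetry.get_obs(): the state, without advancing time (a new reading comes with each control period).
- vision.camera(name): name is "side" or "top"; returns a dict with "img" (384x512x3 uint8, red, green, blue), "depth" (384x512 float32, m along the optical axis (not along the pixel's ray), 0 where there is no reading), "vertical_fov" (degrees; the focal length in pixels is half the picture's height over the tangent of half this angle, whatever the lens; pixels are square), "cx", "cy" (the principal point, pixels), "dist" ([k1, k2, p1, p2, k3] as OpenCV has them; the pictures are not rectified), "extrinsics" (4x4, takes a point from camera to world coordinates). Camera axes: x right, y down, z forward; pixel columns grow to the right and rows downward; lengths in m; the calibration is good to about 2 mm. A picture is of the moment at which its call begins.
- ctrl.hand_in(): hands the job in, once; it reports no verdict.
The state is a dict: "time_s": time; "qpos": joint angles; "joint_vel": joint speeds; "tau": joint torques, N m; "ee_pos": TCP position; "eef_rot": TCP orientation; "force": force on the tool from outside, world axes, zero at the start; "moment": the same for the moment, N m; "grip_width": finger opening in m.
Only numpy, scipy, OpenCV 4.12 (cv2) and the standard library are available. Lean on these libraries where they do the work, as an engineer would, in place of code of your own. Each camera call takes 0.05 s, during which the arm holds its last target.

TASK

Close the wooden nesting acorn: lower the red-banded cap over the small acorn standing in the red-banded lower half, stalk square to the two red marks on the steel plate, until it is fully home on the red shoulder, then twist it either way until the stalk lines up with the marks, and let go. Keep the small acorn upright inside and leave the yellow-banded cap where it is.

Things in the scene. Friction and masses are not known exactly. Their poses are not given: they have to be found in the camera images.
- red_grip (a point): Centre of the stalk of the loose red-banded cap: a hollow wooden bell standing mouth down, 96 mm across, 58 mm high, 52 mm deep inside, 160 g. Stalk: dark upright bar on top, 34 (x) by 14 (y) by 40 mm high; grip its 14 mm. This point is on the axis, 80 mm above the rim, z up. Two lugs inside the mouth at +x and -x, 20 mm wide, 3 to 9 mm above the rim, reach in to 30 mm from the axis.
- yellow_grip (a point): The same point of the yellow-banded cap, a bystander of the same size and shape as the red-banded one. Both caps and the lower half are the same after half a turn.
- cup_seat (a point): Centre of the flat red shoulder, 40 mm above the table, of the lower half, fixed on a 170 x 100 mm steel plate. z up, x along the plate to its two red marks. The cap's rim rests here; red_grip is then 80 mm up. A collar 48 mm across, 22 mm high, has two lugs at +x and -x on top: the cap goes down only with its stalk within 30 degrees of y, 6 mm play, and turns freely both ways to lock along x.
- inner_center (a point): Centre, half-way up, of the small closed wooden acorn standing loose in the collar of the lower half, its foot at the level of cup_seat: 31 mm in diameter, 44 mm high, 30 g; z up along its axis.

How it is judged:
By the outcome, as a careful person would: the job done as asked, in the order asked, and still so for the second after the job is handed in, with the robot touching nothing.
It also fails if it takes over 35 s, if anything falls off the work surface, if the arm or the gripper's body presses on something with over 40 N, if the wrist force passes 120 N, or if a joint passes its speed limit or range.

## Working session

There is one attempt and no reset: what is moved stays moved. The work goes in short steps, Python scripts to look and compute and a shell command to move; the robot and the scene stay as the last step left them, time stands still between calls to the robot, and variables do not carry over. Pictures are saved under pics/ and viewed, and the job is handed in when it is done.

```bash
mkdir -p pics
cat > h.py <<'E'
import numpy as np, cv2
from station import telemetry, vision, ctrl
def cam(n):
    c=vision.camera(n); h=c["img"].shape[0]
    f=h/2/np.tan(np.radians(c["vertical_fov"])/2)
    c["K"]=np.array([[f,0,c["cx"]],[0,f,c["cy"]],[0,0,1]]); c["D"]=np.array(c["dist"],float); c["T"]=np.array(c["extrinsics"]); return c
def cloud(c):
    h,w=c["depth"].shape
    v,u=np.mgrid[0:h,0:w]
    p=cv2.undistortPoints(np.stack([u,v],-1).reshape(-1,1,2).astype(np.float64),c["K"],c["D"]).reshape(h,w,2)
    d=c["depth"].astype(float)
    P=np.concatenate([p*d[...,None],d[...,None]],-1)@c["T"][:3,:3].T+c["T"][:3,3]
    P[d==0]=np.nan
    return P
def save(c,n,roi=None,s=1):
    im=c["img"][:,:,::-1]
    if roi: im=im[roi[1]:roi[3],roi[0]:roi[2]]
    cv2.imwrite("pics/"+n,cv2.resize(im,None,fx=s,fy=s,interpolation=cv2.INTER_CUBIC))
E
python3 - <<'E'
from h import *
for n in("top","side"):
    c=cam(n); save(c,n+"0.png",s=1.5); np.savez(n+"0.npz",img=c["img"],P=cloud(c),K=c["K"],D=c["D"],T=c["T"])
    print(n,c["T"].round(3),c["K"][0,0])
o=telemetry.get_obs(); print({k:np.round(v,4) for k,v in o.items()})
E
```

```text
top [[ 0.015 -0.999  0.034  0.498]
 [-1.    -0.014  0.028 -0.013]
 [-0.027 -0.035 -0.999  0.898]
 [ 0.     0.     0.     1.   ]] 361.8357431493498
side [[ 0.957 -0.189  0.218  0.352]
 [-0.288 -0.578  0.764 -0.62 ]
 [-0.018 -0.794 -0.607  0.564]
 [ 0.     0.     0.     1.   ]] 393.8863696248949
{'time_s': np.float64(0.1), 'qpos': array([ 1.0394,  0.3004,  1.5215, -0.    ,  1.3207, -0.0666]), 'joint_vel': array([-0.0018, -0.0024, -0.0027, -0.0003,  0.0005, -0.0005]), 'tau': array([ 9.00000e-04, -5.32639e+01, -3.53284e+01,  7.09000e-02,
        2.36000e-02, -1.00000e-04]), 'ee_pos': array([0.2464, 0.4915, 0.2239]), 'eef_rot': array([-3.1405e+00, -1.0000e-04,  2.6768e+00]), 'force': array([ 0.8287,  0.062 , -0.3899]), 'moment': array([-0.0072,  0.0024, -0.044 ]), 'grip_width': np.float64(0.0939)}
```

View pics/top0.png

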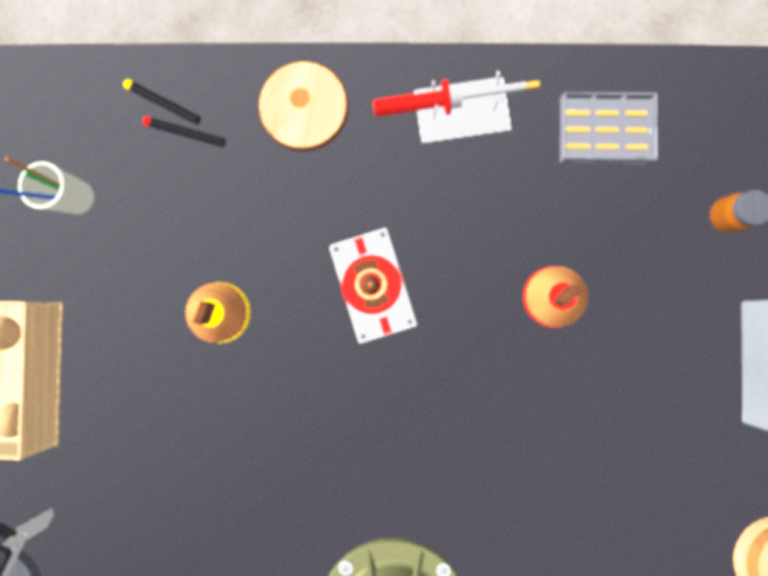

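View pics/side0.png

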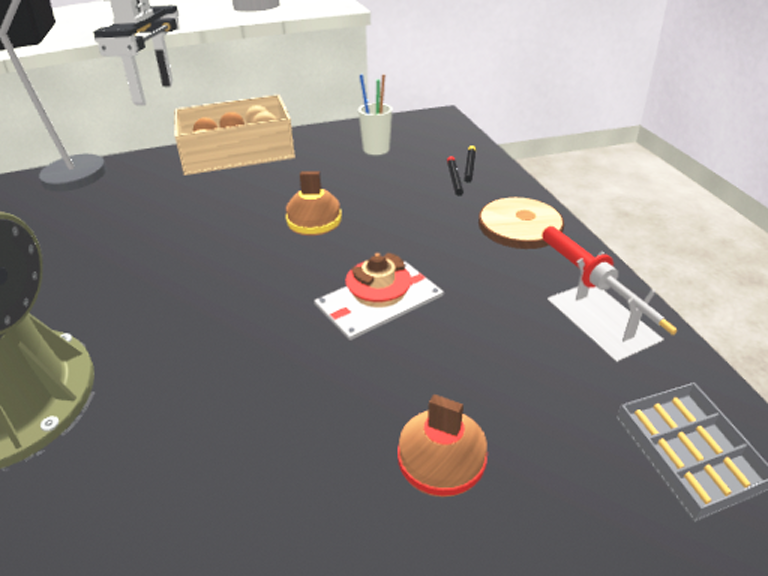

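The top view (shown ×1.5) has the red cap at (555,297), the lower half with the small acorn at (371,285), its marks at (361,245) and (385,326), and the yellow cap at (217,312). The side view shows the same layout, with the red stalk at (445,415). Next I'll measure these.

```bash
cat > m.py <<'E'
from h import *
def hsv(i): return cv2.cvtColor(i,cv2.COLOR_RGB2HSV).astype(int)
def circ(p):
    A=np.c_[2*p,np.ones(len(p))];s=np.linalg.lstsq(A,(p**2).sum(1),rcond=None)[0]
    return s[:2],np.sqrt(s[2]+s[0]**2+s[1]**2)
def bar(P,m):
    q=P[m]; r=cv2.minAreaRect((q[:,:2]*1000).astype(np.float32)); d=q[:,:2]-q[:,:2].mean(0)
    w,V=np.linalg.eigh(d.T@d); return q.mean(0).round(4),r,np.degrees(np.arctan2(V[1,1],V[0,1])).round(1),len(q)
E
python3 - <<'E'
from m import *
for n in("top","side"):
    z=np.load(n+"0.npz");P=z["P"];I=z["img"];H=hsv(I)
    red=((H[...,0]<6)|(H[...,0]>174))&(H[...,1]>150)&(H[...,2]>120)
    X,Y,Z=P[...,0],P[...,1],P[...,2]
    print(n,"table z",np.nanmedian(Z[(abs(X-.4)<.02)&(abs(Y)<.05)]))
    # cap
    reg=(abs(X-.48)<.09)&(abs(Y+.25)<.09)
    for lo,hi in((.061,.097),(.0975,.105)):
        m=reg&(Z>lo)&(Z<hi)
        if m.sum()>3: print("cap stalk" ,lo,bar(P,m))
    m=reg&(Z>.004)&(Z<.059);q=P[m]; 
    for lo,hi in((.005,.012),(.02,.035),(.035,.05)):
        mm=m&(Z>lo)&(Z<hi)
        if mm.sum()>8:print("cap circ",lo,circ(P[mm][:,:2]),mm.sum())
    reg=(abs(X-.5)<.12)&(abs(Y-.01)<.1)
    m=reg&red&(Z>.034)&(Z<.046); q=P[m]
    c=cv2.minEnclosingCircle((q[:,:2]*1000).astype(np.float32)); print("shoulder",c,np.median(q[:,2]),len(q))
    mk=reg&red&(Z<.025)
    nl,L,st,ce=cv2.connectedComponentsWithStats(mk.astype(np.uint8))
    for i in range(1,nl):
        if st[i,4]>15: print("mark",st[i,4],ce[i],P[L==i].mean(0).round(4))
    pl=reg&(Z>.003)&(Z<.03)&(H[...,1]<60)&(H[...,2]>150)
    print("plate",bar(P,pl),np.median(Z[pl]))
    m=reg&(Z>.068)&(Z<.1); print("inner top",P[m].mean(0).round(4),Z[m].max(),m.sum())
    m=reg&(Z>.054)&(Z<.066); print("collar",bar(P,m))
E
```

```text
top table z -0.0006301960696394326
cap stalk 0.061 (array([ 0.5211, -0.2496,  0.0858]), ((515.9103393554688, -254.08822631835938), (27.769134521484375, 39.556297302246094), 38.39322280883789), np.float64(136.7), 115)
cap stalk 0.0975 (array([ 0.5206, -0.251 ,  0.0986]), ((520.5238647460938, -251.47740173339844), (12.087918281555176, 29.740076065063477), 45.658851623535156), np.float64(137.3), 30)
cap circ 0.005 (array([ 0.52096849, -0.25299872]), np.float64(0.049305876553077756)) 18
cap circ 0.02 (array([ 0.52077276, -0.25251278]), np.float64(0.046343345527330215)) 168
cap circ 0.035 (array([ 0.52077328, -0.25224872]), np.float64(0.039071184346126116)) 518
shoulder ((536.044189453125, 43.414974212646484), 47.379276275634766) 0.03932023674299728 548
mark 28 [240.03571429 163.46428571] [0.6004 0.0637 0.008 ]
mark 29 [256.4137931  216.37931034] [0.4704 0.0213 0.0079]
plate (array([0.5309, 0.0406, 0.0073]), ((535.6732788085938, 42.9979248046875), (169.61228942871094, 100.18103790283203), 18.059099197387695), np.float64(-161.0), 1285) 0.0073306998160179715
inner top [0.534  0.043  0.0741]
[... 655 characters left out ...]
859104041)) 137
cap circ 0.02 (array([ 0.52175779, -0.25478762]), np.float64(0.04634609898535926)) 474
cap circ 0.035 (array([ 0.52193119, -0.25532773]), np.float64(0.03844318317736008)) 894
shoulder ((534.4977416992188, 39.21535110473633), 47.97657012939453) 0.037307152872489924 94
plate (array([0.5223, 0.0202, 0.0061]), ((535.724853515625, 40.143165588378906), (168.44969177246094, 102.67190551757812), 17.404970169067383), np.float64(-174.7), 1209) 0.0057173423262889544
inner top [0.5328 0.0366 0.0731] 0.08292015975580236 92
collar (array([0.5339, 0.035 , 0.0592]), ((535.9113159179688, 39.906768798828125), (76.26428985595703, 45.28960418701172), 15.985992431640625), np.float64(-164.4), 336)
```

Run:
```python
import numpy as np,cv2
for n,a,b in(("top",(340,165,410,230),(205,140,290,240)),("side",(255,255,335,335),(200,155,305,230))):
    I=np.load(n+"0.npz")["img"][:,:,::-1]
    f=[cv2.resize(I[r[1]:r[3],r[0]:r[2]],(390,390),interpolation=cv2.INTER_CUBIC) for r in(a,b)]
    cv2.imwrite(f"pics/{n}z.png",np.hstack(f))
```

```text
(no output)
```

View pics/topz.png

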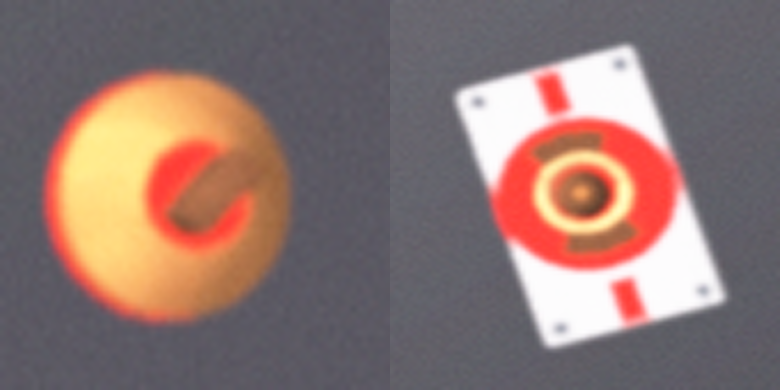

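View pics/sidez.png

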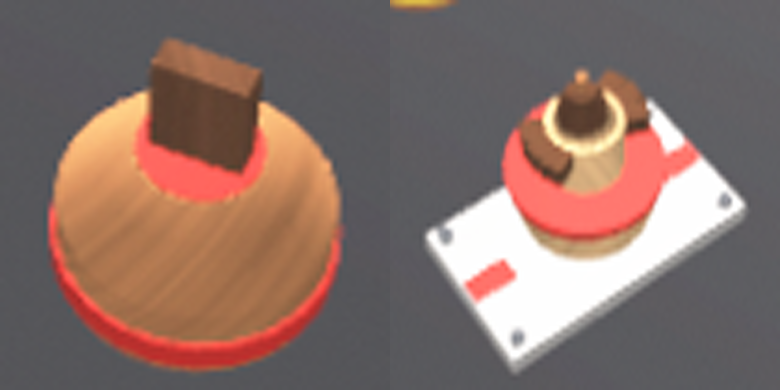

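```bash
cat > rel.py <<'E'
from h import *
import sys
from scipy.spatial.transform import Rotation as R
def rel(t,yawdeg):
    o=telemetry.get_obs(); r=R.from_euler("xyz",o["eef_rot"])
    d=r.inv().apply(np.array(t)-o["ee_pos"])/.05
    yaw=np.degrees(o["eef_rot"][2]); dt=(yaw-yawdeg+180)%360-180
    print("t",round(float(o["time_s"]),2),"pos",np.round(o["ee_pos"],4),"rpy",np.degrees(o["eef_rot"]).round(2),"F",np.round(o["force"],2),"M",np.round(o["moment"],3),"w",round(float(o["grip_width"]),4),"q6",round(float(o["qpos"][5]),3))
    print("shift units",d.round(3),"twist units",round(dt/8,3))
a=list(map(float,sys.argv[1:])); rel(a[:3],a[3])
E
python3 rel.py 0.5215 -0.2535 0.16 135.5
```

```text
t 0.1 pos [0.2464 0.4915 0.2239] rpy [-179.94   -0.    153.37] F [ 0.83  0.06 -0.39] M [-0.007  0.002 -0.044] w 0.0939 q6 -0.067
shift units [-11.596 -10.851   1.289] twist units 2.234
```

```bash
python3 -m creep '[[[-0.3,-0.3,0],0,1],[[-0.9,-0.85,0],0.2,1],[[-1.5,-1.4,0],0.5,1],[[-2.2,-2.05,0],0.8,1],[[-2.9,-2.7,0],1.1,1],[[-3.6,-3.35,0],1.4,1],[[-4.3,-4,0],1.7,1],[[-5,-4.65,0],2,1],[[-5.7,-5.3,0],2.23,1],[[-6.4,-5.95,0],2.23,1],[[-7.1,-6.6,0.1],2.23,1],[[-7.6,-7.1,0.3],2.23,1]]' 20; python3 rel.py 0.5215 -0.2535 0.16 135.5
```

```text
time_s: 1.3
ee_pos: [0.4277, 0.0015, 0.2097]
eef_rot: [3.141, 0.001, 2.364]
force: [0.2, -0.3, -0.1]
grip_width: 0.0936
t 1.3 pos [0.4277 0.0015 0.2097] rpy [1.7996e+02 6.0000e-02 1.3546e+02] F [ 0.19 -0.34 -0.11] M [-0.07   0.04   0.065] w 0.0936 q6 -0.876
shift units [-4.912 -2.32   0.996] twist units -0.005
```

```bash
python3 -m creep '[[[-0.7,-0.33,0],0,1],[[-1.4,-0.66,0.1],0,1],[[-2.1,-1,0.3],0,1],[[-2.8,-1.32,0.5],0,1],[[-3.5,-1.65,0.7],0,1],[[-4.1,-1.95,0.9],0,1],[[-4.6,-2.2,1],0,1],[[-4.9,-2.32,1],0,1],[[-4.9,-2.32,1],0,1],[[-4.9,-2.32,1],0,1]]'
python3 - <<'E'
from h import *
c=cam("side"); save(c,"s1.png",(220,140,400,360),2.6)
E
python3 rel.py 0.5215 -0.2535 0.084 135.5
```

```text
time_s: 2.3
ee_pos: [0.5204, -0.25, 0.1591]
eef_rot: [-3.141, -0.001, 2.365]
force: [-0.2, 0.7, 0.0]
grip_width: 0.0943
t 2.35 pos [ 0.5204 -0.2497  0.1593] rpy [-1.8000e+02 -3.0000e-02  1.3555e+02] F [-0.22  0.03 -0.58] M [-0.081  0.026  0.013] w 0.0937 q6 -1.306
shift units [-0.069 -0.039  1.507] twist units 0.006
```

View pics/s1.png

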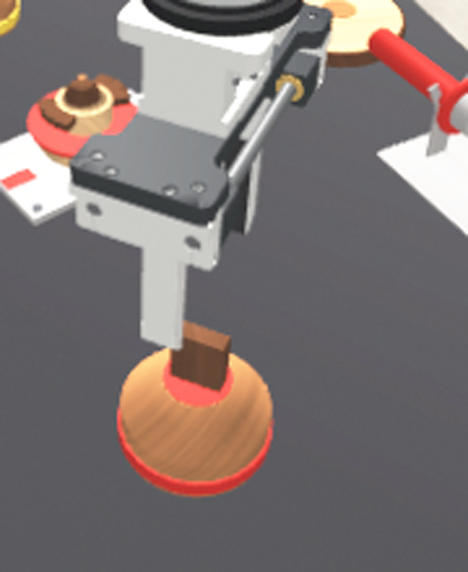

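The side view shows the near finger beside the stalk, whose top is at (205,335) in the crop, and the grip is clear to go down.

```bash
python3 -m creep '[[[-0.06,-0.04,0.4],0,1],[[-0.07,-0.04,0.8],0,1],[[-0.07,-0.04,1.1],0,0.6],[[-0.07,-0.04,1.35],0,0.5],[[-0.07,-0.04,1.5],0,0.4],[[-0.07,-0.04,1.5],0,0.3]]'; python3 rel.py 0.5215 -0.2535 0.084 135.5
```

```text
time_s: 2.95
ee_pos: [0.5215, -0.254, 0.0837]
eef_rot: [-3.141, -0.001, 2.366]
force: [0.6, -0.5, 0.0]
grip_width: 0.0655
t 2.95 pos [ 0.5215 -0.254   0.0837] rpy [-1.7998e+02 -7.0000e-02  1.3554e+02] F [ 0.56 -0.45  0.02] M [-0.048  0.02  -0.019] w 0.0655 q6 -1.311
shift units [ 0.007  0.007 -0.006] twist units 0.005
```

```bash
python3 -m creep '[[[0,0,0],0,0.3],[[0,0,0],0,0.25],[[0,0,0],0,0.2],[[0,0,0],0,0.15],[[0,0,0],0,0.1],[[0,0,0],0,0],[[0,0,0],0,0],[[0,0,0],0,0]]' 30; python3 rel.py 0.5215 -0.2535 0.084 135.5
python3 - <<'E'
from m import *
for n in("top","side"):
    c=cam(n);P=cloud(c);X,Y,Z=P[...,0],P[...,1],P[...,2]
    for lo,hi in((.015,.035),(.03,.05)):
        m=(abs(X-.52)<.08)&(abs(Y+.254)<.08)&(Z>lo)&(Z<hi)
        if m.sum()>8: print(n,circ(P[m][:,:2]),m.sum())
    save(c,n+"2.png",(220,140,400,360),2.6)
E
```

```text
time_s: 3.75
ee_pos: [0.5217, -0.2543, 0.0843]
eef_rot: [-3.141, -0.0, 2.365]
force: [-0.1, 0.7, -1.0]
grip_width: 0.0137
t 3.75 pos [ 0.5217 -0.2543  0.0843] rpy [-1.7999e+02 -2.0000e-02  1.3553e+02] F [-0.11  0.67 -0.95] M [0.064 0.019 0.018] w 0.0137 q6 -1.311
shift units [0.013 0.009 0.006] twist units 0.003
top (array([ 0.52040196, -0.25257438]), np.float64(0.04639526970682782)) 155
top (array([ 0.52059323, -0.25183597]), np.float64(0.039844357720863144)) 378
side (array([ 0.52114662, -0.25520243]), np.float64(0.04664791514799363)) 621
side (array([ 0.52070407, -0.25649029]), np.float64(0.03966754301597977)) 1145
```

View pics/side2.png

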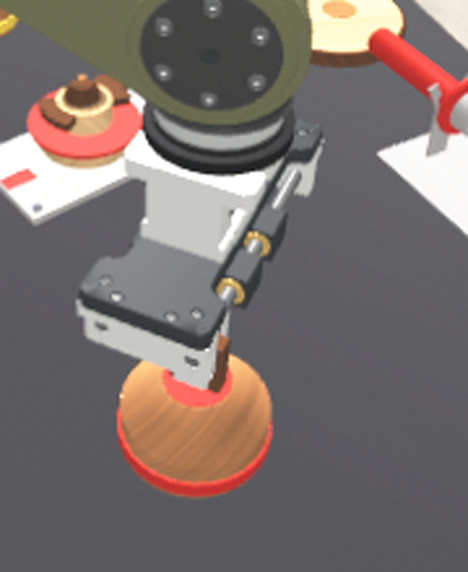

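The grip closed to 13.7 mm on the 14 mm stalk, and the side view shows the fingers holding it. Both cameras agree that the shift from cap to cup is about (15, 295) mm.

```bash
python3 -m creep '[[[0,0,-0.1],0,0],[[0,0,-0.35],0,0],[[0,0,-0.7],0,0],[[0,0,-1.1],0,0],[[0,0,-1.5],0,0],[[0,0,-1.9],0,0],[[0,0,-2.2],0,0],[[0,0,-2.35],0,0],[[0,0,-2.4],0,0],[[0,0,-2.4],0,0]]'; python3 rel.py 0.5366 0.041 0.205 108
```

```text
time_s: 4.85
ee_pos: [0.5217, -0.2543, 0.2044]
eef_rot: [-3.142, -0.0, 2.365]
force: [0.5, -0.8, -0.9]
grip_width: 0.0139
t 4.85 pos [ 0.5217 -0.2543  0.2044] rpy [-180.     -0.    135.53] F [ 0.54 -0.81 -0.9 ] M [-0.036  0.034  0.044] w 0.0139 q6 -1.311
shift units [ 3.924  4.423 -0.011] twist units 3.441
```

```bash
python3 -m creep '[[[0.12,0.13,0],0.1,0],[[0.45,0.5,0],0.4,0],[[0.85,0.95,0],0.8,0],[[1.25,1.4,0],1.2,0],[[1.65,1.85,0],1.6,0],[[2.05,2.3,0],2,0],[[2.45,2.75,0],2.3,0],[[2.85,3.2,0],2.6,0],[[3.25,3.65,0],2.9,0],[[3.6,4.05,0],3.2,0],[[3.85,4.33,0],3.4,0],[[3.92,4.42,0],3.44,0]]';python3 -m creep '[[[0,0,0],0,0],[[0,0,0],0,0]]';  python3 - <<'E'
from m import *
for n in("top","side"):
    c=cam(n);P=cloud(c);X,Y,Z=P[...,0],P[...,1],P[...,2]
    np.savez(n+"3.npz",img=c["img"],P=P)
    reg=(abs(X-.536)<.09)&(abs(Y-.041)<.09)
    for lo,hi in((.125,.14),(.14,.155),(.155,.17)):
        m=reg&(Z>lo)&(Z<hi)
        if m.sum()>8: print(n,"cap",circ(P[m][:,:2]),m.sum())
    save(c,n+"3.png",(180,60,360,260),3)
E
python3 rel.py 0.5366 0.041 0.205 108
```

```text
time_s: 6.05
ee_pos: [0.5362, 0.0426, 0.2038]
eef_rot: [-3.141, -0.001, 1.886]
force: [1.1, -0.8, -1.1]
grip_width: 0.0136
time_s: 6.25
ee_pos: [0.5366, 0.0401, 0.2042]
eef_rot: [-3.141, 0.0, 1.885]
force: [-0.7, -0.7, -1.2]
grip_width: 0.0139
side cap (array([0.5358757 , 0.03960221]), np.float64(0.048340543139877123)) 329
side cap (array([0.53564717, 0.03858918]), np.float64(0.04575806826933346)) 380
side cap (array([0.53521727, 0.0372147 ]), np.float64(0.03640600030400776)) 479
t 6.35 pos [0.5366 0.0399 0.2043] rpy [-179.98    0.    107.97] F [ 0.14 -0.24 -1.78] M [-0.057  0.077  0.008] w 0.0139 q6 -0.307
shift units [ 0.021  0.006 -0.013] twist units -0.003
```

View pics/side3.png

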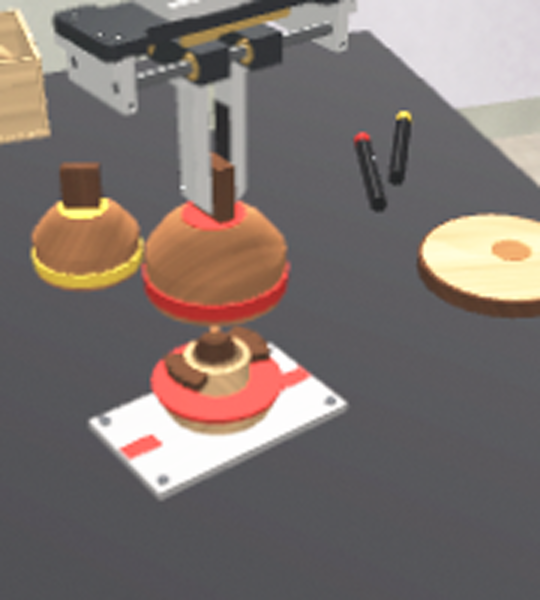

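View pics/top3.png

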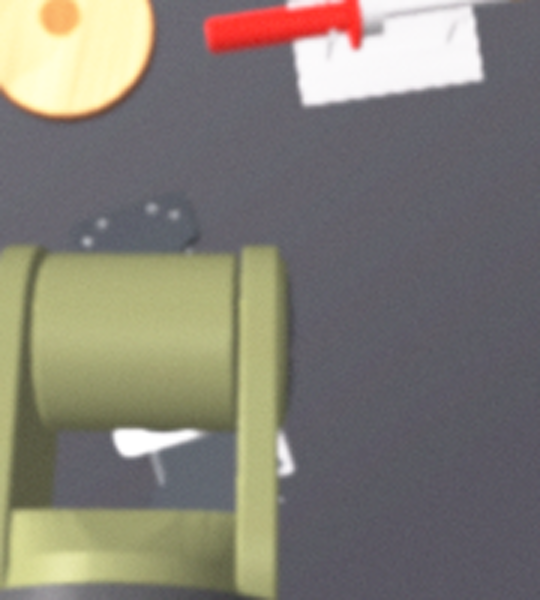

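The side view has the cap centred over the acorn, with the rim at (0.536, 0.039) against the cup at (0.535, 0.040) from the same camera. The top view is blocked by the arm. I'll lower it now.

```bash
python3 -m creep '[[[0.02,0,0.1],0,0],[[0.02,0,0.25],0,0],[[0.02,0,0.4],0,0],[[0.02,0,0.55],0,0],[[0.02,0,0.7],0,0],[[0.02,0,0.85],0,0],[[0.02,0,0.95],0,0],[[0.02,0,1.05],0,0],[[0.02,0,1.15],0,0],[[0.02,0,1.25],0,0],[[0.02,0,1.3],0,0],[[0.02,0,1.3],0,0]]'; python3 rel.py 0.5366 0.041 0.1243 108;python3 - <<'E'
from h import *
c=cam("side"); save(c,"s4.png",(180,60,360,260),3)
E
```

```text
time_s: 7.55
ee_pos: [0.5363, 0.0416, 0.1391]
eef_rot: [-3.141, -0.0, 1.885]
force: [0.1, 0.7, -1.9]
grip_width: 0.0138
t 7.55 pos [0.5363 0.0416 0.1391] rpy [-1.7997e+02 -1.0000e-02  1.0801e+02] F [ 0.05  0.74 -1.92] M [-0.058  0.054  0.021] w 0.0138 q6 -0.305
shift units [-0.014  0.002  0.297] twist units 0.001
```

View pics/s4.png

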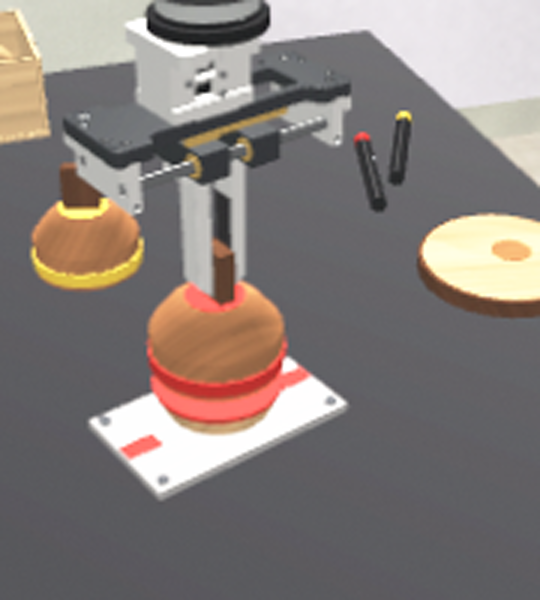

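No contact force, and the rim (y≈375 in the crop) stands about 15 mm above the shoulder. I'll keep going slowly.

```bash
python3 -m creep '[[[0,0,0.06],0,0],[[0,0,0.12],0,0],[[0,0,0.18],0,0],[[0,0,0.22],0,0],[[0,0,0.25],0,0]]'; python3 rel.py 0.5366 0.041 0.1243 108; python3 -m creep '[[[0,0,0.02],0,0],[[0,0,0.04],0,0],[[0,0,0.05],0,0],[[0,0,0.06],0,0],[[0,0,0.06],0,0]]'; python3 rel.py 0.5366 0.041 0.1243 108
```

```text
time_s: 8.1
ee_pos: [0.5364, 0.0416, 0.1267]
eef_rot: [-3.141, -0.0, 1.885]
force: [0.6, -1.2, -1.7]
grip_width: 0.0139
t 8.1 pos [0.5364 0.0416 0.1267] rpy [-179.99   -0.    108.01] F [ 0.62 -1.17 -1.71] M [-0.044  0.054 -0.021] w 0.0139 q6 -0.305
shift units [-0.014  0.     0.048] twist units 0.001
time_s: 8.6
ee_pos: [0.5365, 0.0417, 0.1243]
eef_rot: [3.141, 0.0, 1.885]
force: [-0.1, 0.2, 2.7]
grip_width: 0.0139
t 8.6 pos [0.5365 0.0417 0.1243] rpy [1.7998e+02 1.0000e-02 1.0801e+02] F [-0.07  0.19  2.7 ] M [-0.082  0.342  0.015] w 0.0139 q6 -0.305
shift units [-0.013 -0.002 -0.001] twist units 0.001
```

```bash
python3 -m creep '[[[0,0,0.01],0,0],[[0,0,0.02],0,0],[[0,0,0.02],0,0]]'; python3 rel.py 0.5366 0.041 0.1243 108;python3 - <<'E'
from h import *
c=cam("side"); save(c,"s5.png",(180,60,360,260),3)
E
```

```text
time_s: 8.9
ee_pos: [0.5365, 0.0417, 0.1242]
eef_rot: [3.141, 0.0, 1.885]
force: [-7.2, -0.6, 14.6]
grip_width: 0.0141
t 8.9 pos [0.5365 0.0417 0.1242] rpy [1.7996e+02 2.0000e-02 1.0801e+02] F [-7.16 -0.56 14.57] M [-0.08   1.544 -0.018] w 0.0141 q6 -0.305
shift units [-0.013 -0.003 -0.002] twist units 0.002
```

View pics/s5.png

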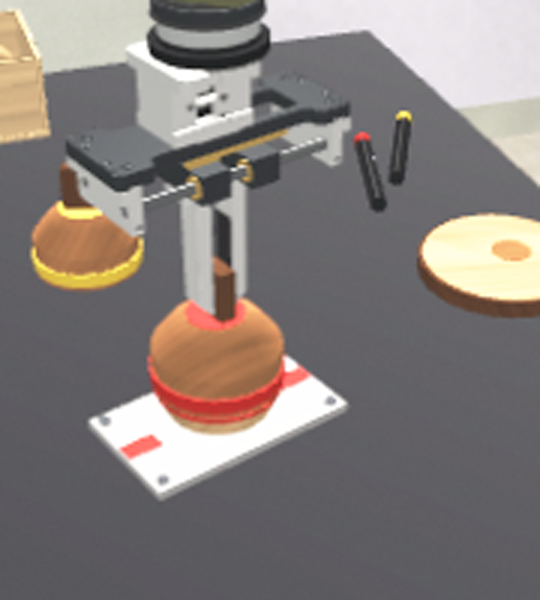

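The cap is home. The force rises steeply at z = 0.1242, where the shoulder should stop it, and the picture shows the rim on the shoulder at y≈405. I'll ease the push and twist.

```bash
python3 -m creep '[[[0,0,-0.015],0,0],[[0,0,-0.015],0.3,0],[[0,0,-0.015],0.9,0],[[0,0,-0.015],1.5,0],[[0,0,-0.015],2.1,0],[[0,0,-0.015],2.7,0],[[0,0,-0.015],3.3,0],[[0,0,-0.015],3.9,0],[[0,0,-0.015],4.5,0],[[0,0,-0.015],5,0],[[0,0,-0.015],5,0]]'; python3 rel.py 0.5366 0.041 0.1243 18.05
```

```text
time_s: 10.05
ee_pos: [0.5367, 0.0416, 0.1242]
eef_rot: [3.141, -0.0, 1.184]
force: [-1.2, -0.2, 5.0]
grip_width: 0.0137
t 10.05 pos [0.5367 0.0416 0.1242] rpy [ 1.7995e+02 -1.0000e-02  6.7860e+01] F [-1.19 -0.17  4.96] M [-0.041  0.524 -0.071] w 0.0137 q6 0.396
shift units [-0.011  0.002 -0.001] twist units 6.227
```

```bash
python3 -m creep '[[[0,0,0],0.4,0],[[0,0,0],1,0],[[0,0,0],1.7,0],[[0,0,0],2.4,0],[[0,0,0],3.1,0],[[0,0,0],3.8,0],[[0,0,0],4.5,0],[[0,0,0],5.2,0],[[0,0,0],5.8,0],[[0,0,0],6.2,0],[[0,0,0],6.23,0],[[0,0,0],6.23,0]]'; python3 rel.py 0.5366 0.041 0.1243 18.05;python3 - <<'E'
from m import *
c=cam("side"); save(c,"s6.png",(180,60,360,260),3)
P=cloud(c);H=hsv(c["img"]);X,Y,Z=P[...,0],P[...,1],P[...,2]
m=(abs(X-.536)<.06)&(abs(Y-.041)<.06)&(Z>.043)&(Z<.075); print(circ(P[m&(Z<.055)][:,:2]))
E
```

```text
time_s: 11.25
ee_pos: [0.5367, 0.0416, 0.1242]
eef_rot: [3.141, -0.001, 0.318]
force: [-0.2, -0.2, 4.7]
grip_width: 0.0139
t 11.25 pos [0.5367 0.0416 0.1242] rpy [ 1.7999e+02 -5.0000e-02  1.8200e+01] F [-0.24 -0.19  4.72] M [ 0.045  0.496 -0.042] w 0.0139 q6 1.262
shift units [-0.006  0.011 -0.002] twist units 0.019
(array([0.536843  , 0.04027407]), np.float64(0.04842176316481868))
```

View pics/s6.png

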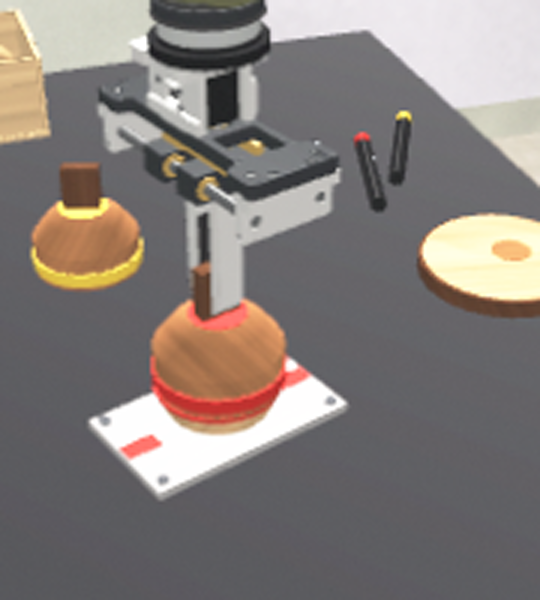

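The twist went through without resistance and the stalk now lies along the marks at yaw 18.2°. Releasing.

```bash
python3 -m creep '[[[0,0,-0.005],0.02,0],[[0,0,-0.005],0.02,0.2],[[0,0,-0.005],0.02,0.4],[[0,0,-0.005],0.02,0.5],[[0,0,-0.005],0.02,0.5],[[0,0,-0.005],0.02,0.5]]'; python3 -m creep '[[[0,0,-0.2],0,0.5],[[0,0,-0.6],0,0.5],[[0,0,-1.1],0,0.5],[[0,0,-1.6],0,0.5],[[0,0,-2.1],0,0.5],[[0,0,-2.4],0,0.5],[[0,0,-2.5],0,0.5]]'; python3 rel.py 0.3 0.33 0.25 18.05
```

```text
time_s: 11.9
ee_pos: [0.5364, 0.0416, 0.1239]
eef_rot: [3.142, 0.0, 0.314]
force: [0.5, -0.1, -0.3]
grip_width: 0.0461
time_s: 12.6
ee_pos: [0.5368, 0.0417, 0.2513]
eef_rot: [3.141, -0.003, 0.314]
force: [0.7, -0.9, -0.9]
grip_width: 0.047
t 12.6 pos [0.5368 0.0417 0.2513] rpy [ 1.7995e+02 -1.7000e-01  1.8010e+01] F [ 0.73 -0.88 -0.91] M [-0.065  0.168 -0.023] w 0.047 q6 1.266
shift units [-2.721 -6.949  0.011] twist units -0.005
```

```bash
python3 -m creep '[[[-0.3,-0.4,0],0,0.5],[[-0.7,-1.2,0],0,0.5],[[-1.1,-2,0],0,0.5],[[-1.5,-2.8,0],0,0.5],[[-1.8,-3.6,0],0,0.5],[[-2.1,-4.4,0],0,0.5],[[-2.3,-5.2,0],0,0.5],[[-2.5,-6,0],0,0.5],[[-2.7,-6.6,0],0,0.5],[[-2.7,-6.9,0],0,0.5],[[-2.7,-6.9,0],0,0.5]]'
python3 - <<'E'
from m import *
for n in("top","side"):
    c=cam(n);P=cloud(c);X,Y,Z=P[...,0],P[...,1],P[...,2]
    reg=(abs(X-.536)<.09)&(abs(Y-.041)<.09)
    for lo,hi in((.043,.05),(.06,.085)):
        m=reg&(Z>lo)&(Z<hi)
        if m.sum()>8: print(n,"cap",circ(P[m][:,:2]),m.sum())
    for lo,hi in((.103,.145),(.133,.145)):
        m=reg&(Z>lo)&(Z<hi)
        if m.sum()>8: print(n,"stalk",bar(P,m),np.percentile(Z[m],95))
    m=reg&(Z>.134)&(Z<.142); print(np.median(Z[m]))
    I0=np.load(n+"0.npz")["P"]; 
    for Q in(I0,P):
        m=(abs(Q[...,0]-.49)<.1)&(abs(Q[...,1]-.28)<.09)&(Q[...,2]>.02)&(Q[...,2]<.05)
        print(n,"yellow",circ(Q[m][:,:2]),m.sum())
    save(c,n+"7.png",s=1.5)
E
```

```text
time_s: 13.7
ee_pos: [0.3004, 0.329, 0.2486]
eef_rot: [3.141, 0.001, 0.317]
force: [0.5, -0.3, -0.8]
grip_width: 0.0471
top cap (array([0.53670043, 0.04234347]), np.float64(0.04263239687737143)) 509
top stalk (array([0.5363, 0.0415, 0.135 ]), ((536.7863159179688, 42.22863006591797), (33.98463439941406, 14.051077842712402), 18.621318817138672), np.float64(-160.1), 118) 0.1396336991043864
top stalk (array([0.537 , 0.0422, 0.1371]), ((536.7456665039062, 42.396522521972656), (33.945980072021484, 14.017134666442871), 17.758005142211914), np.float64(-161.0), 105) 0.13969423346918622
0.13713492069903094
top yellow (array([0.48725581, 0.29379864]), np.float64(0.040329261613439145)) 643
top yellow (array([0.48709199, 0.29379832]), np.float64(0.040326124158439655)) 653
side cap (array([0.53700613, 0.04067722]), np.float64(0.04885954358776483)) 108
side cap (array([0.53602468, 0.03749872]), np.float64(0.04125360224318768)) 630
side stalk (array([0.5354, 0.0357, 0.1231]), ((536.494140625, 39.99575424194336), (35.077884674072266, 17.754060745239258), 17.70650291442871), np.float64(-167.4), 269) 0.13616594303032586
side stalk (array([0.5366, 0.0391, 0.1353]), ((537.1309204101562, 40.22212600708008), (34.38322067260742, 16.566898345947266), 23.62684440612793), np.float64(-162.4), 73) 0.13679838444271858
0.13550296958427438
side yellow (array([0.48840197, 0.28644675]), np.float64(0.03732842388343112)) 495
side yellow (array([0.48837351, 0.286802  ]), np.float64(0.03775047012324909)) 491
```

View pics/side7.png

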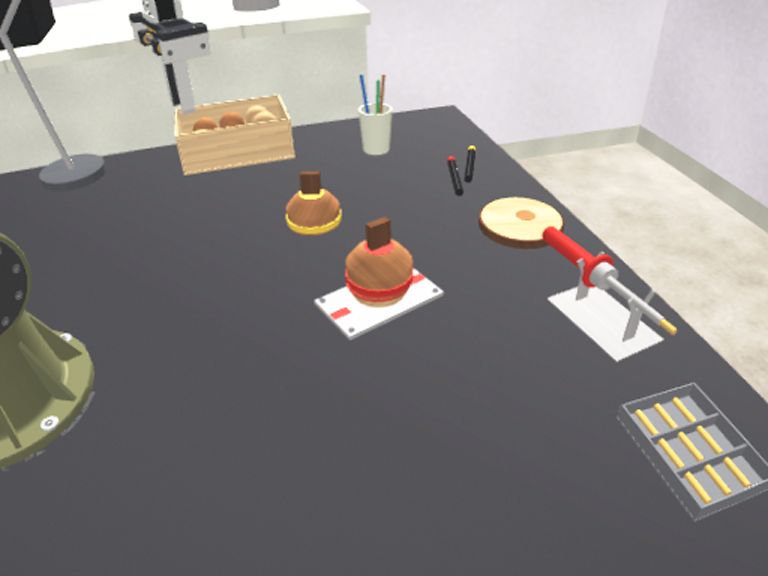

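View pics/top7.png

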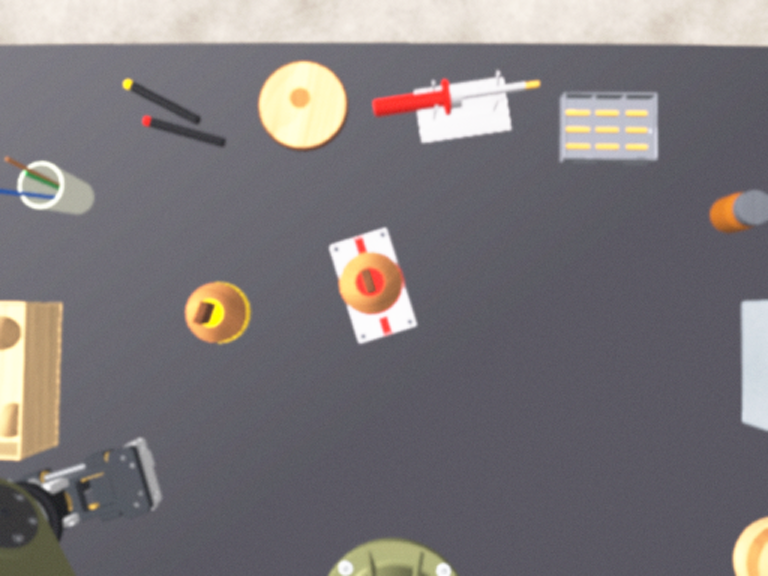

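The cap is seated: its stalk top reads about 0.137 m against 0.138 expected. The stalk at (369,281) in the top view lies along the marks, about 18–19° against 18.06°. The yellow cap hasn't moved and the arm is clear, so I'm handing in.

```bash
python3 -c "
from station import ctrl
print(ctrl.hand_in())"
```

```text
the job is handed in; nothing more can be done
None
```

The acorn is closed and I've handed the job in, at about 13.8 s on the robot's clock. I lowered the red-banded cap square to the marks until it met the red shoulder, twisted it 90° to line up with them, let go and moved the arm well clear.

**Seating:** the push rose to about 15 N at the height where the shoulder should stop the cap, then I eased it to about 5 N for the twist. After release the top camera put the stalk top at 0.137 m (0.138 expected). The side camera read 0.1355 m, but it reads about 2 mm low everywhere.

**Alignment:** the top camera put the stalk at about 18–19°, against 18.06° for the marks. The side camera's figures ranged from about 12° to 24°; it sees the stalk only from one side, so I relied on the top camera.

**Yellow-banded cap:** it stayed put, within 0.4 mm of where it started in both views.

**Not checked directly:** the small acorn can't be seen inside the closed cap. I felt no contact on the way down until the cap was home, so it should still be upright. I also didn't tug the cap to test the lock.

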